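# Back off the steering-rack plug with the ratchet

### The job

The ratchet on the steering rack's plug is set to tighten: gently flip its red direction lever over to the loosening side, then swing the handle counter-clockwise (seen from above) until the plug's yellow lug bears firmly on the green stop tab. Stop when you feel some 14 N at the middle of the grip; 25 N would break the tab. Let go with the lug left pressing on the tab, and leave the loose things on the bench alone.

Things in the scene. Friction and masses are not known exactly. Their poses are not given: they have to be found in the camera images.
- head (a point): Centre of the ratchet's round steel head (54 mm diameter, 24 mm high), 158 mm above the bench, on the upright axis that plug and ratchet turn about; the ratchet stays on the plug. Frame: x level, outward along the handle; z up; so y is the side to which the handle swings when loosening. The handle can swing 0.3 rad clockwise and 1.4 rad counter-clockwise of any start.
- grip (a point): Mid-point of the handle's black rubber sleeve (red bands), on its centre line 172 mm out from the axis, 158 mm above the bench; axes as the head's. Sleeve: level, round, 25 mm diameter, 120 to 225 mm out; inside that a bare 16 mm steel bar from 50 mm out. Vice and rack below it are at most 108 mm high.
- ratchet: The ratchet wrench; origin on the turning axis at bench height, axes as point head. With the lever on loosening, up to 0.32 rad of counter-clockwise swing is free (under 2 N at the sleeve's middle) before a cog bites; then the plug turns against a steady 6 to 9 N there while moving (3 to 6 N stay on when you pause). Clockwise it then clicks free. Push it with less than 25 N.
- paddle (a point): Middle of the exposed upper part of the red lever's paddle, 183 mm above the bench. Paddle: upright block 10 mm long (along the lever), 8 mm thick, from 169 to 190 mm high, 24 mm out from the lever's pivot, which lies over the handle's centre line 30 mm out from the axis. x runs from pivot to paddle, z up. Higher than 172 mm it is free on both sides.
- lever (a joint): Direction lever, rad, growing counter-clockwise from above. As found 0 to 0.2. 0: leans 0.4 rad to the ratchet's -y side (tighten; the handle then clicks free counter-clockwise). 0.8: leans 0.4 rad to +y (loosen). A spring holds either side: 1 to 3 N at the paddle moves it, past 0.4 it snaps over by itself. It may rest 0.2 rad short of an end, on a cog. Push with less than 15 N.
- plug (a joint): Angle of the brass plug, rad: 0 as found (tight), growing as it turns counter-clockwise seen from above (loosened). It stays where it is left.
- lug (a point): Middle of the yellow stop lug that sticks out of the plug below the ratchet head, 40 mm from the axis, 112 mm above the bench; 8 mm wide; its x axis points away from the turning axis.
- stop (a point): Middle of the green upright stop tab, 40 mm from the axis, 115 mm above the bench, 5 mm thick; x away from the axis. It starts 0.65 to 1.05 rad counter-clockwise of the lug; they meet about 0.16 rad apart. It is stiff: from touch on, handle force grows by 2 to 5 N per mm at the sleeve, so the stop must be felt. The plug's friction then keeps the lug pressed on it.
- tab: The green stop tab as a part; origin on the turning axis, 108 mm above the bench; x towards the tab, z up. It is fixed to the housing.
- socket_mid (a point): Centre of a loose steel socket standing on the bench, 42 mm diameter, 52 mm high: a bystander.
- fitting_mid (a point): Centre of a loose brass fitting on the bench, 42 mm diameter, 32 mm high: a bystander.
- grease_mid (a point): Centre of a white upright grease cartridge with a blue cap, 54 mm diameter, 190 mm high: a bystander.
- hammer_mid (a point): A hammer lying on the bench, a point on its handle: a bystander.

How it is judged (in metres and radians):
On the way, in this order (a step that is already met when the one before it is completed fails the run):
1. the direction lever is over on its loosening side (value of joint lever above 0.55 rad), for 0.1 s.
2. the plug has begun to turn loose, with the lever still on the loosening side (value of joint plug above 0.2 rad and value of joint lever above 0.5 rad), for 0.1 s.
At the end, for the whole second after the job is handed in: The lug is left pressing on the stop tab (contact force over 4 N), the plug turned loose by over 0.4 rad and at rest, the lever on its loosening side (over 0.5 rad) (contact force between plug and tab above 4 N and value of joint lever above 0.5 rad and velocity of joint plug below 0.05 rad/s and value of joint plug above 0.4 rad); the robot touches nothing.
It fails at once if the ratchet or its handle is pushed with 25 N or more (contact force between ratchet and the fingers above 25 N).
It fails at once if the direction lever is pushed with 15 N or more (contact force between lever and the fingers above 15 N).
It fails at once if a bystander is moved more than 20 mm (distance of any of socket_mid, fitting_mid, grease_mid, hammer_mid from where it was at the start of the episode above 0.02 m).
It also fails if it takes over 67 s, if anything falls off the work surface, if the arm or the gripper's body presses on something with over 40 N, if the wrist force passes 120 N, or if a joint passes its speed limit or range.

### The arm

A 7-joint arm with a two-finger parallel gripper is mounted at the origin on the work surface. World frame = base frame: x ahead of the robot, y to its left, z up, the work surface at z = 0. Lengths are in m, angles in degrees, forces in N, time in s.
With the tool pointing down it reaches from about 0.4 to 0.875 m from the base axis. Payload 6.5 kg.
Tool frame: the origin (TCP) lies midway between the tips of the shut fingers; the grasp point (between the pads) lies 19 mm behind it (arm.tcp_to_grasp is the distance from the TCP to the grasp point, in m); z points along the fingers, x is the direction in which the jaws open and shut, and the axes are right-handed (so a half turn about z gives the same grasp; the last joint's range is limited). The gripper opens to 88 mm and grips with 3 to 60 N. Pads are 18 mm wide; open, the fingers measure 123 mm over their backs; the gripper's body (75 mm by 187 mm) begins 45 mm behind the grasp point.
Start: joints at [60.035, 30.733, -0.252, 88.115, 0.149, 61.152, -4.079], TCP at [0.287, -0.583, 0.239] pointing down, gripper open.
Joint ranges: [-154.64, 154.64], [-21.42, 123.67], [-72.66, 72.17], [13.99, 137.28], [-74.86, 254.86], [10.95, 109.41], [-158.01, 158.01]. Speed limits (degrees/s): [136.94, 136.94, 180, 180, 180, 180, 180].

### API

Orientations are given as [roll, pitch, yaw] about the fixed x, y, z axes, in that order (R = Rz(yaw) Ry(pitch) Rx(roll)).
In Python, from station import arm, read_camera gives the robot as it stands.
- The arm moves only by the shell command python3 -m inch 'ROWS' [FORCE]. ROWS is JSON, a list of rows, each an object with "translation": the shift along the world's x, y, z in m, a list of three; "rotation": the turn, a rotation vector about the world's x, y, z in degrees, a list of three; "grip": the closure, from 0 (fully open) to 1 (shut). In form: [{"translation": [dx, dy, dz], "rotation": [rx, ry, rz], "grip": grip}, ...]. A call has 1 to 12 rows; each row shifts and turns the commanded pose from where the row before left it; what a row does not reach is not made up. A row lasts 1/10 s, in which the tool goes at most 50 mm and 8.59 degrees, less where a joint would pass 70% of its speed; a pose out of reach is approached as far as the arm can. A call is refused whole if a number of a shift passes 0.05 or a number of a turn 8.59, either way. A call with a gripper value outside its range is refused whole. The fingers move at their own pace and stop on an object; FORCE is the grip in N (left out, the last holds). Time passes only in rows, so rows that do not move let the fingers close. It gives the time, the measured TCP pose, the force and the opening at its end, in the units of the state.
- arm.observe(): the state, without advancing time (a new reading comes with each control period).
- read_camera(name): name is "scene" or "top" or "wrist"; returns a dict with "img" (480x640x3 uint8, red, green, blue), "camera_matrix" (3x3 intrinsics, pixels), "dist_coeffs" ([k1, k2, p1, p2, k3] as OpenCV has them; the pictures are not rectified), "xyz" and "attitude" of the camera in the world. Camera axes: x right, y up, looking along -z (the intrinsics and any distortion apply to the point x, -y, -z); pixel columns grow to the right and rows downward; lengths in m; the calibration is good to about 2 mm. A picture is of the moment at which its call begins. There is no depth.
- arm.close_job(): hands the job in, once; it reports no verdict.
The state is a dict: "clock": time; "qpos": joint angles; "joint_vel": joint speeds; "effort": joint torques, N m; "tool_pos": TCP position; "tool_rot": TCP orientation; "contact_force": force on the tool from outside, world axes, zero at the start; "wrist_torque": the same for the moment, N m; "width": finger opening in m.
Only numpy, scipy, OpenCV 4.12 (cv2) and the standard library are available. Lean on these libraries where they do the work, as an engineer would, in place of code of your own. Each camera call takes 0.05 s, during which the arm holds its last target. There are 200 camera calls.

## Working session

There is one attempt and no reset: what is moved stays moved. The work goes in short steps, Python scripts to look and compute and a shell command to move; the robot and the scene stay as the last step left them, time stands still between calls to the robot, and variables do not carry over. Pictures are saved under pics/ and viewed, about 8 in all and at most 12, crops included, and the job is handed in when it is done.

```bash
mkdir -p pics; ls; cat > h.py <<'E'
import numpy as np, cv2
from scipy.spatial.transform import Rotation as R
from station import arm, read_camera
def rot(a):
    a=np.array(a,float)
    if a.shape==(3,3): return a
    if a.size==4: return R.from_quat(a).as_matrix()
    return R.from_euler('xyz',a,degrees=True).as_matrix()
def ray(c,uv):
    p=cv2.undistortPoints(np.array([[uv]],float),np.array(c['camera_matrix']),np.array(c['dist_coeffs']))[0,0]
    d=rot(c['attitude'])@np.array([p[0],-p[1],-1.]); return np.array(c['xyz']),d
def onz(c,uv,z):
    o,d=ray(c,uv); return o+d*(z-o[2])/d[2]
def tri(c1,u1,c2,u2):
    o1,d1=ray(c1,u1);o2,d2=ray(c2,u2)
    s=np.linalg.lstsq(np.c_[d1,-d2],o2-o1,rcond=None)[0]
    a,b=o1+s[0]*d1,o2+s[1]*d2
    return (a+b)/2,np.linalg.norm(a-b)
def blobs(img,lo,hi,amin=20):
    hsv=cv2.cvtColor(img,cv2.COLOR_RGB2HSV)
    m=cv2.inRange(hsv,lo,hi)
    n,l,s,c=cv2.connectedComponentsWithStats(m)
    return [(c[i].round(1).tolist(),s[i].tolist()) for i in range(1,n) if s[i][4]>=amin]
E
python3 - <<'E'
from h import *
for n in ('top','scene','wrist'):
    c=read_camera(n); cv2.imwrite(f'pics/{n}0.png',c['img'][:,:,::-1]); print(n,c['xyz'],c['attitude'],c['camera_matrix'][0])
    import pickle; pickle.dump(c,open(f'{n}0.pkl','wb'))
print(arm.observe())
E
```

```text
pics
top [ 0.3220402  -0.007616    1.39690118] [  9.35756264   1.38805729 -89.84621229] [546.97229297   0.         318.06978966]
scene [0.90534073 0.62514142 0.92752217] [ 42.39824979   0.88506454 147.75494088] [444.60109152   0.         321.58516916]
wrist [ 0.36217932 -0.54614165  0.38427051] [-18.8260357    0.1300411  -63.85290498] [373.02048964   0.         317.88900877]
{'clock': 0.15, 'qpos': array([60.03720927, 30.76780019, -0.25544629, 88.15506529,  0.14871248,
       61.15191965, -4.07825609]), 'joint_vel': array([-0.08947881, -0.09015722, -0.03927764, -0.11987628,  0.02918195,
       -0.00602451,  0.05386415]), 'effort': array([ 1.97259316e-03, -5.71331120e+01,  9.92266908e-01, -2.51830298e+01,
       -5.61280770e-02,  1.51520100e-02,  1.20141990e-04]), 'tool_pos': array([ 0.28647808, -0.58295909,  0.23805495]), 'tool_rot': array([ 1.79995215e+02,  7.43003512e-02, -6.38240547e+01]), 'contact_force': array([ 0.04501613,  0.11393772, -0.47747037]), 'wrist_torque': array([0.00190815, 0.00840201, 0.02780541]), 'width': 0.08763437437584166}
```

View pics/top0.png

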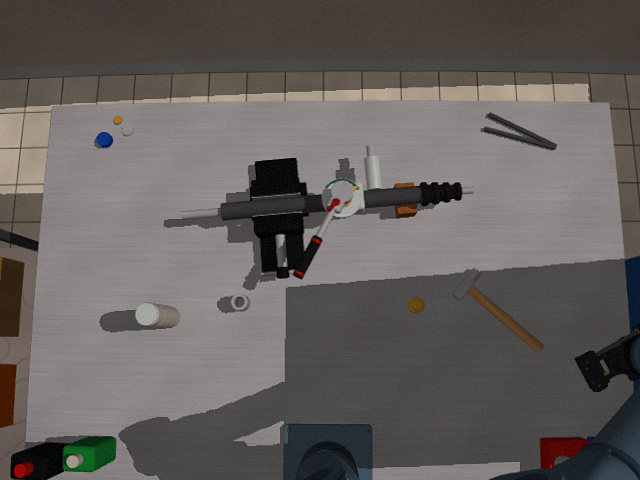

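View pics/scene0.png

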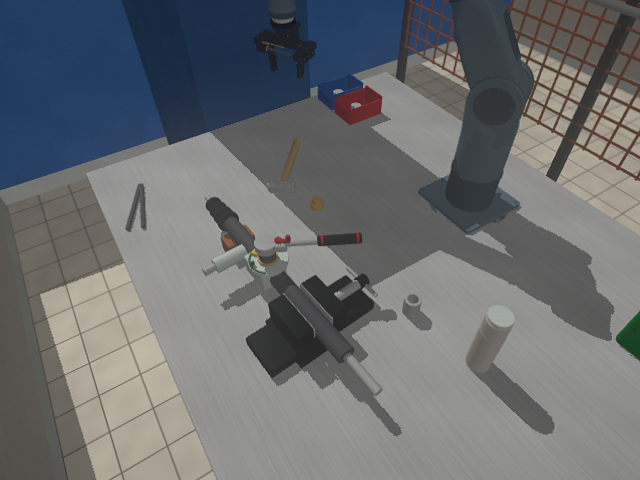

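The top view shows the head near (341,193), the lever's paddle near (336,203), and the handle running to the grip end at (298,272). The socket (240,302), fitting (416,305), grease cartridge (157,316) and hammer (500,318) all lie clear of the swing. Next I measure.

```bash
python3 - <<'E'
from h import *
import pickle
for n,(x0,y0,x1,y1) in (('top',(270,160,400,290)),('scene',(200,210,400,310))):
    c=pickle.load(open(n+'0.pkl','rb')); im=c['img'][y0:y1,x0:x1]
    print(n)
    for nm,lo,hi in (('red',(0,130,70),(8,255,255)),('red2',(172,130,70),(180,255,255)),('yel',(18,100,90),(34,255,255)),('grn',(40,80,40),(90,255,255))):
        for b in blobs(im,lo,hi,3): print(nm,[b[0][0]+x0,b[0][1]+y0],b[1])
    k=6 if n=='top' else 4
    cr=im if n=='scene' else c['img'][165:265,290:390]
    cv2.imwrite(f'pics/{n}c.png',cv2.resize(cr,None,fx=k,fy=k,interpolation=cv2.INTER_CUBIC)[:,:,::-1])
E
```

```text
top
red [333.3, 203.7] [57, 38, 13, 12, 70]
red [316.2, 240.3] [41, 78, 10, 6, 29]
red [299.2, 273.0] [24, 110, 10, 7, 31]
yel [354.6, 187.6] [83, 26, 4, 5, 14]
yel [347.1, 203.5] [74, 40, 7, 7, 15]
grn [339.9, 181.6] [56, 18, 30, 10, 47]
scene
red [357.4, 237.1] [156, 23, 3, 10, 22]
red [321.5, 240.2] [121, 25, 2, 11, 21]
red [279.3, 239.9] [75, 27, 12, 6, 38]
red [287.5, 236.0] [86, 26, 4, 1, 4]
yel [316.5, 210.0] [115, 0, 4, 1, 4]
yel [264.1, 258.8] [51, 41, 27, 15, 84]
grn [249.0, 259.0] [49, 48, 1, 3, 3]
```

View pics/topc.png

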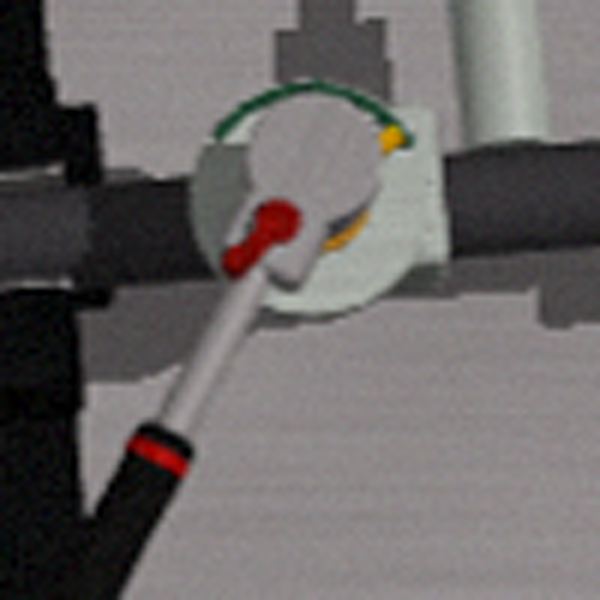

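View pics/scenec.png

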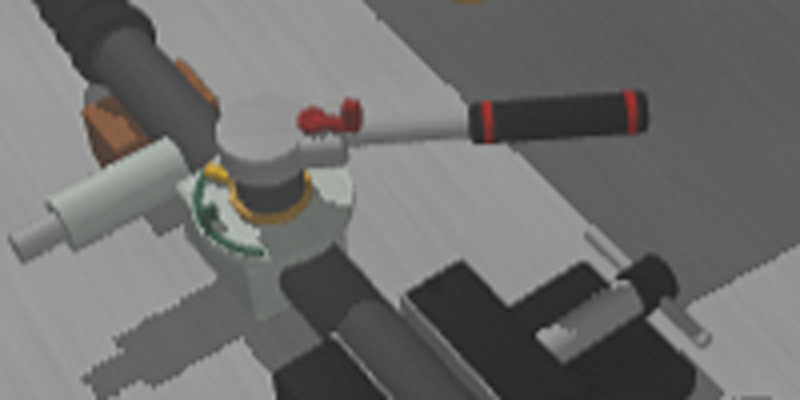

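The top crop shows the head-top centre at about px (342.7,190.8), the pivot at (336.3,201.7) and the paddle top at (329.7,208). The paddle leans to the image-left side (tighten) and the lug is yellow, at (355,188). The scene crop shows the paddle top at (288,235), the head top at (265.5,240.5), and the bands at (321.5,240) and (357,237).

```bash
python3 - <<'E'
from h import *
import pickle
t=pickle.load(open('top0.pkl','rb'));s=pickle.load(open('scene0.pkl','rb'))
P={}
for n,a,b,z in (('head_top',(342.7,190.8),(265.5,240.5),.170),('pivot',(336.3,201.7),(278,239.5),.175),('paddle',(329.7,208.2),(288,236.5),.188),('band_in',(316.2,240.3),(321.5,240.2),.163),('band_out',(299.2,273),(357.4,237.1),.163)):
    p,e=tri(t,a,s,b);P[n]=onz(t,a,z);print(n,p.round(4),'gap',round(e,4),'top@z',P[n].round(4),'scene@z',onz(s,b,z).round(4))
h=P['head_top']
for n in('pivot','paddle','band_in','band_out'):
    d=(P[n]-h)[:2];print(n,np.hypot(*d).round(4),np.degrees(np.arctan2(d[1],d[0])).round(1))
for n,a,z in(('lug',(354.6,187.6),.112),('sock',(240,302),.05),('fit',(416,305),.03),('grease',(145,315),.19),('vice handle end',(283,272),.1)):
    p=onz(t,a,z);d=(p-h)[:2];print(n,p.round(3),np.hypot(*d).round(3),np.degrees(np.arctan2(d[1],d[0])).round(1))
E
```

```text
head_top [ 0.6562 -0.034   0.1711] gap 0.0002 top@z [ 0.6564 -0.034   0.17  ] scene@z [ 0.6559 -0.035   0.17  ]
pivot [ 0.6305 -0.0195  0.1723] gap 0.0014 top@z [ 0.6293 -0.0191  0.175 ] scene@z [ 0.632  -0.0177  0.175 ]
paddle [ 0.6119 -0.0042  0.1854] gap 0.0009 top@z [ 0.6109 -0.0039  0.188 ] scene@z [ 0.6132 -0.0023  0.188 ]
band_in [0.5421 0.0271 0.1601] gap 0.0004 top@z [0.5415 0.0272 0.163 ] scene@z [0.5437 0.0293 0.163 ]
band_out [0.4666 0.0655 0.1609] gap 0.0007 top@z [0.4661 0.0656 0.163 ] scene@z [0.4681 0.0668 0.163 ]
pivot 0.031 151.2
paddle 0.0546 146.6
band_in 0.1302 152.0
band_out 0.2148 152.4
lug [ 0.68  -0.064  0.112] 0.038 -51.8
sock [0.407 0.218 0.05 ] 0.355 134.7
fit [ 0.401 -0.218  0.03 ] 0.315 -144.2
grease [0.368 0.408 0.19 ] 0.528 123.1
vice handle end [0.476 0.108 0.1  ] 0.23 141.8
```

```bash
A='{"translation":[0.0183,0.0339,0.001],"rotation":[0,0,2],"grip":1}'
python3 -m inch '[{"translation":[0.01,0.02,0.002],"rotation":[0,0,1],"grip":1},{"translation":[0.02,0.035,0.002],"rotation":[0,0,2],"grip":1},{"translation":[0.02,0.035,0.002],"rotation":[0,0,2],"grip":1},{"translation":[0.02,0.035,0.002],"rotation":[0,0,2],"grip":1},{"translation":[0.02,0.035,0.002],"rotation":[0,0,2],"grip":1},{"translation":[0.02,0.035,0.002],"rotation":[0,0,2],"grip":1},{"translation":[0.02,0.035,0.002],"rotation":[0,0,2],"grip":1},{"translation":[0.02,0.035,0.002],"rotation":[0,0,2],"grip":1},{"translation":[0.02,0.035,0.002],"rotation":[0,0,2],"grip":1},{"translation":[0.02,0.035,0.002],"rotation":[0,0,2],"grip":1},{"translation":[0.02,0.035,0],"rotation":[0,0,2],"grip":1},{"translation":[0.02,0.035,0],"rotation":[0,0,2],"grip":1}]' 20
python3 -m inch '[{"translation":[0.02,0.035,0],"rotation":[0,0,2],"grip":1},{"translation":[0.02,0.035,0],"rotation":[0,0,2],"grip":1},{"translation":[0.02,0.035,0],"rotation":[0,0,2],"grip":1},{"translation":[0.015,0.03,0],"rotation":[0,0,2],"grip":1},{"translation":[0.015,0.03,0],"rotation":[0,0,2],"grip":1},{"translation":[0.012,0.03,0],"rotation":[0,0,2],"grip":1},{"translation":[0.01,0.03,0],"rotation":[0,0,2],"grip":1},{"translation":[0,0,0],"rotation":[0,0,0],"grip":1},{"translation":[0,0,0],"rotation":[0,0,0],"grip":1}]'
python3 - <<'E'
from h import *
import pickle
o=arm.observe();print(o['tool_pos'],o['tool_rot'],o['width'],o['qpos'][6])
c=read_camera('wrist');pickle.dump(c,open('w1.pkl','wb'))
s=pickle.load(open('scene0.pkl','rb'))['img'][240:285,240:290]
a=cv2.resize(s,(440,396),interpolation=cv2.INTER_CUBIC)
b=cv2.resize(c['img'],(528,396))
cv2.imwrite('pics/w1.png',np.hstack([a[:,:260],b])[:,:,::-1])
E
```

```text
clock: 1.35
tool_pos: [0.5172, -0.1769, 0.2587]
tool_rot: [180.0, -0.0, -40.8]
contact_force: [0.2, -0.7, -0.5]
width: 0.0002
clock: 2.25
tool_pos: [0.6284, 0.0471, 0.2582]
tool_rot: [180.0, 0.0, -26.8]
contact_force: [-0.2, -0.8, -0.2]
width: 0.0002
[0.62842372 0.04710496 0.2582279 ] [ 1.79964306e+02  4.31904831e-02 -2.67600078e+01] 0.00016659239605253497 -43.72346450906214
```

View pics/w1.png

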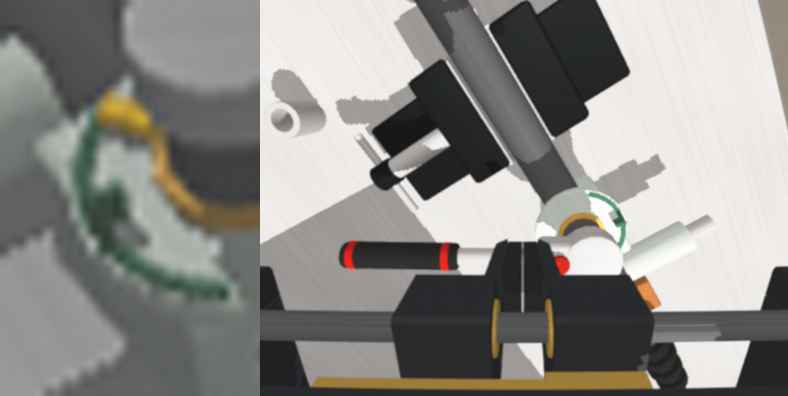

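```bash
python3 - <<'E'
from h import *
import pickle
s=pickle.load(open('scene0.pkl','rb'));w=pickle.load(open('w1.pkl','rb'));h=np.array([.6564,-.034])
print(tri(s,(252.3,263.3),w,(432.7,260.6)))
for c,u,z in ((s,(252.3,263.3),.115),(w,(432.7,260.6),.115),(s,(252.7,252.3),.112)):
    p=onz(c,u,z)[:2]-h;print(p,np.hypot(*p),np.degrees(np.arctan2(p[1],p[0])))
E
python3 -m inch '[{"translation":[-0.0055,-0.0105,0],"rotation":[0,0,-1],"grip":1},{"translation":[-0.0055,-0.0105,-0.01],"rotation":[0,0,0],"grip":1},{"translation":[0,0,-0.02],"rotation":[0,0,0],"grip":1},{"translation":[0,0,-0.02],"rotation":[0,0,0],"grip":1},{"translation":[0,0,-0.02],"rotation":[0,0,0],"grip":1},{"translation":[0,0,-0.011],"rotation":[0,0,0],"grip":1},{"translation":[0,0,0],"rotation":[0,0,0],"grip":1},{"translation":[0,0,0],"rotation":[0,0,0],"grip":1}]'
python3 -m inch '[{"translation":[-0.0019,-0.0035,0],"rotation":[0,0,0],"grip":1},{"translation":[-0.0019,-0.0035,0],"rotation":[0,0,0],"grip":1},{"translation":[-0.0009,-0.0018,0],"rotation":[0,0,0],"grip":1},{"translation":[-0.0009,-0.0018,0],"rotation":[0,0,0],"grip":1},{"translation":[0,0,0],"rotation":[0,0,0],"grip":1}]'
```

```text
(array([ 0.69881723, -0.02592353,  0.12309633]), np.float64(0.004551587801243419))
[ 0.0413907  -0.00089332] 0.041400339284583344 -1.236405409640394
[0.04190837 0.0059857 ] 0.042333674184420265 8.128480375233242
[ 0.02444813 -0.03397256] 0.0418550574157985 -54.25957131264265
clock: 3.1
tool_pos: [0.6178, 0.0249, 0.1781]
tool_rot: [180.0, -0.0, -27.9]
contact_force: [0.6, -0.4, -0.4]
width: 0.0006
clock: 3.6
tool_pos: [0.612, 0.0146, 0.1779]
tool_rot: [180.0, -0.0, -27.9]
contact_force: [-0.2, 0.4, -0.7]
width: 0.0003
```

```bash
python3 -m inch '[{"translation":[-0.0007,-0.0013,0],"rotation":[0,0,0],"grip":1},{"translation":[-0.0007,-0.0013,0],"rotation":[0,0,0],"grip":1},{"translation":[-0.0007,-0.0013,0],"rotation":[0,0,0],"grip":1}]'
python3 -m inch '[{"translation":[-0.0007,-0.0013,0],"rotation":[0,0,0],"grip":1},{"translation":[-0.0007,-0.0013,0],"rotation":[0,0,0],"grip":1}]'
python3 -m inch '[{"translation":[-0.0007,-0.0013,0],"rotation":[0,0,0],"grip":1},{"translation":[-0.0007,-0.0013,0],"rotation":[0,0,0],"grip":1}]'
python3 - <<'E'
from h import *
for n,(x0,y0,x1,y1) in (('top',(310,185,350,225)),('scene',(265,220,305,250))):
    c=read_camera(n);cv2.imwrite(f'pics/{n}2.png',c['img'][:,:,::-1])
    for b in blobs(c['img'][y0:y1,x0:x1],(0,130,70),(8,255,255),3):print(n,b[0][0]+x0,b[0][1]+y0,b[1])
E
```

```text
clock: 3.9
tool_pos: [0.61, 0.0121, 0.1778]
tool_rot: [-179.9, 0.0, -27.8]
contact_force: [0.4, 1.9, 0.2]
width: 0.0008
clock: 4.1
tool_pos: [0.6084, 0.0085, 0.1777]
tool_rot: [180.0, 0.0, -27.8]
contact_force: [0.1, 1.7, -0.9]
width: 0.0008
clock: 4.3
tool_pos: [0.6071, 0.0053, 0.1776]
tool_rot: [180.0, -0.0, -27.8]
contact_force: [-1.3, 0.3, 0.2]
width: 0.0004
scene 279.0 239.4 [10, 17, 10, 6, 39]
```

```bash
python3 -m inch '[{"translation":[-0.0007,-0.0013,0],"rotation":[0,0,0],"grip":1},{"translation":[-0.0007,-0.0013,0],"rotation":[0,0,0],"grip":1}]'
python3 -m inch '[{"translation":[0.006,0.012,0],"rotation":[0,0,0],"grip":1},{"translation":[0.006,0.012,0],"rotation":[0,0,0],"grip":1},{"translation":[0.01,0.018,0.01],"rotation":[0,0,0],"grip":1},{"translation":[0,0.02,0.02],"rotation":[0,0,0],"grip":1},{"translation":[-0.02,0.03,0.02],"rotation":[0,0,0],"grip":1},{"translation":[-0.03,0.02,0.02],"rotation":[0,0,0],"grip":1},{"translation":[-0.04,0,0],"rotation":[0,0,0],"grip":1},{"translation":[-0.03,0,0],"rotation":[0,0,0],"grip":1}]'
python3 - <<'E'
from h import *
c=read_camera('top');cv2.imwrite('pics/top3.png',cv2.resize(c['img'][165:285,270:390],None,fx=4,fy=4,interpolation=cv2.INTER_CUBIC)[:,:,::-1])
for b in blobs(c['img'][160:290,270:390],(0,130,70),(8,255,255),3):print(b[0][0]+270,b[0][1]+160,b[1])
print(arm.observe()['tool_pos'])
E
```

```text
clock: 4.6
tool_pos: [0.6059, 0.0033, 0.1778]
tool_rot: [-180.0, -0.0, -27.8]
contact_force: [0.7, 1.7, 0.2]
width: 0.0002
clock: 5.4
tool_pos: [0.5062, 0.1181, 0.2484]
tool_rot: [-179.9, -0.0, -27.6]
contact_force: [-0.1, -0.3, 0.8]
width: 0.0002
335.2 203.7 [62, 38, 8, 14, 64]
316.2 240.4 [41, 78, 10, 6, 30]
[0.50176665 0.11761032 0.24768439]
```

View pics/top3.png

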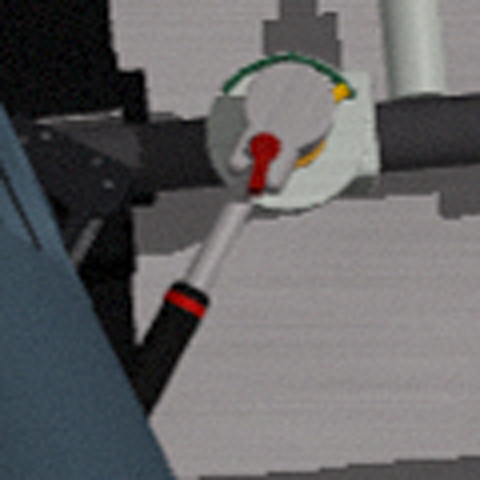

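Lever now leans to the loosening side: paddle at (334.5,212), pivot (336,202), about +0.34 rad, so the joint is near 0.74. Next, get behind the grip.

```bash
python3 -m inch '[{"translation":[0.013,-0.014,0],"rotation":[0,0,0],"grip":1},{"translation":[0.013,-0.013,0],"rotation":[0,0,0],"grip":1},{"translation":[0,0,-0.03],"rotation":[0,0,0],"grip":1},{"translation":[0,0,-0.03],"rotation":[0,0,0],"grip":1},{"translation":[0,0,-0.03],"rotation":[0,0,0],"grip":1},{"translation":[0,0,-0.022],"rotation":[0,0,0],"grip":1},{"translation":[0,0,0],"rotation":[0,0,0],"grip":1},{"translation":[0,0,0],"rotation":[0,0,0],"grip":1}]'
python3 - <<'E'
from h import *
o=arm.observe();h=np.array([.6564,-.034]);a=np.radians(152.2);x=np.array([np.cos(a),np.sin(a)]);y=np.array([-x[1],x[0]])
p=o['tool_pos'][:2]-h;print(p@x,p@y,o['tool_pos'],o['contact_force'])
# pushing path: TCP at x=.172,y=-.0215 in handle frame; 3-deg steps
for k in range(0,25):
    b=a+np.radians(3*k);X=np.array([np.cos(b),np.sin(b)]);Y=np.array([-X[1],X[0]]);q=h+.172*X-.0215*Y
    b2=b+np.radians(3);X2=np.array([np.cos(b2),np.sin(b2)]);Y2=np.array([-X2[1],X2[0]]);q2=h+.172*X2-.0215*Y2
    print(3*k,q.round(4),'d',(q2-q).round(4))
E
```

```text
clock: 6.25
tool_pos: [0.5346, 0.0886, 0.1359]
tool_rot: [-180.0, 0.0, -27.8]
contact_force: [-0.4, 0.7, 0.9]
width: 0.0006
0.1648784952653944 -0.051657764744693975 [0.53464411 0.0885926  0.13587957] [-0.419901    0.65950843  0.86281458]
0 [0.5143 0.0652] d [-0.005  -0.0076]
3 [0.5093 0.0577] d [-0.0046 -0.0078]
6 [0.5047 0.0498] d [-0.0042 -0.0081]
9 [0.5005 0.0418] d [-0.0038 -0.0083]
12 [0.4968 0.0335] d [-0.0033 -0.0084]
15 [0.4934 0.0251] d [-0.0029 -0.0086]
18 [0.4906 0.0165] d [-0.0024 -0.0087]
21 [0.4882 0.0077] d [-0.002  -0.0089]
24 [ 0.4862 -0.0011] d [-0.0015 -0.009 ]
27 [ 0.4847 -0.0101] d [-0.001 -0.009]
30 [ 0.4837 -0.0191] d [-0.0005 -0.0091]
33 [ 0.4832 -0.0282] d [-0.0001 -0.0091]
36 [ 0.4831 -0.0373] d [ 0.0004 -0.0091]
39 [ 0.4835 -0.0463] d [ 0.0009 -0.009 ]
42 [ 0.4844 -0.0553] d [ 0.0014 -0.009 ]
45 [ 0.4857 -0.0643] d [ 0.0018 -0.0089]
48 [ 0.4876 -0.0732] d [ 0.0023 -0.0088]
51 [ 0.4898 -0.082 ] d [ 0.0027 -0.0087]
54 [ 0.4926 -0.0906] d [ 0.0032 -0.0085]
57 [ 0.4958 -0.0991] d [ 0.0036 -0.0083]
60 [ 0.4994 -0.1075] d [ 0.0041 -0.0081]
63 [ 0.5035 -0.1156] d [ 0.0045 -0.0079]
66 [ 0.5079 -0.1235] d [ 0.0049 -0.0076]
69 [ 0.5128 -0.1311] d [ 0.0053 -0.0074]
72 [ 0.5181 -0.1385] d [ 0.0057 -0.0071]
```

```bash
python3 -m inch '[{"translation":[-0.005,-0.006,0],"rotation":[0,0,0],"grip":1},{"translation":[-0.005,-0.006,0],"rotation":[0,0,0],"grip":1},{"translation":[-0.004,-0.005,0],"rotation":[0,0,0],"grip":1},{"translation":[-0.003,-0.003,0],"rotation":[0,0,0],"grip":1},{"translation":[-0.002,-0.002,0],"rotation":[0,0,0],"grip":1},{"translation":[-0.0013,-0.0014,0],"rotation":[0,0,0],"grip":1},{"translation":[0,0,0],"rotation":[0,0,0],"grip":1}]'
python3 -m inch '[{"translation":[-0.0017,-0.0025,0],"rotation":[0,0,1],"grip":1},{"translation":[-0.0017,-0.0025,0],"rotation":[0,0,1],"grip":1},{"translation":[-0.0016,-0.0026,0],"rotation":[0,0,1],"grip":1},{"translation":[-0.0015,-0.0026,0],"rotation":[0,0,1],"grip":1}]'
python3 -m inch '[{"translation":[-0.0015,-0.0026,0],"rotation":[0,0,1],"grip":1},{"translation":[-0.0015,-0.0026,0],"rotation":[0,0,1],"grip":1},{"translation":[-0.0014,-0.0027,0],"rotation":[0,0,1],"grip":1},{"translation":[-0.0014,-0.0027,0],"rotation":[0,0,1],"grip":1}]'
```

```text
clock: 6.95
tool_pos: [0.5137, 0.065, 0.1359]
tool_rot: [-180.0, -0.0, -27.8]
contact_force: [0.1, 0.6, 0.2]
width: 0.0004
clock: 7.35
tool_pos: [0.5069, 0.0547, 0.1357]
tool_rot: [-180.0, 0.0, -23.7]
contact_force: [1.5, 1.6, 1.3]
width: 0.0006
clock: 7.75
tool_pos: [0.5011, 0.0439, 0.1357]
tool_rot: [-180.0, -0.0, -19.7]
contact_force: [0.7, 2.0, -0.3]
width: 0.0007
```

```bash
python3 -m inch '[{"translation":[-0.0013,-0.0027,0],"rotation":[0,0,1],"grip":1},{"translation":[-0.0013,-0.0028,0],"rotation":[0,0,1],"grip":1},{"translation":[-0.0013,-0.0028,0],"rotation":[0,0,1],"grip":1},{"translation":[-0.0012,-0.0028,0],"rotation":[0,0,1],"grip":1}]'
python3 -m inch '[{"translation":[-0.0011,-0.0028,0],"rotation":[0,0,1],"grip":1},{"translation":[-0.0011,-0.0028,0],"rotation":[0,0,1],"grip":1},{"translation":[-0.0011,-0.0028,0],"rotation":[0,0,1],"grip":1},{"translation":[-0.001,-0.0029,0],"rotation":[0,0,1],"grip":1}]'
python3 -m inch '[{"translation":[-0.001,-0.0029,0],"rotation":[0,0,1],"grip":1},{"translation":[-0.0009,-0.0029,0],"rotation":[0,0,1],"grip":1},{"translation":[-0.0008,-0.0029,0],"rotation":[0,0,1],"grip":1},{"translation":[-0.0008,-0.0029,0],"rotation":[0,0,1],"grip":1}]'
python3 -m inch '[{"translation":[-0.0007,-0.003,0],"rotation":[0,0,1],"grip":1},{"translation":[-0.0007,-0.003,0],"rotation":[0,0,1],"grip":1},{"translation":[-0.0006,-0.003,0],"rotation":[0,0,1],"grip":1},{"translation":[-0.0006,-0.003,0],"rotation":[0,0,1],"grip":1}]'
```

```text
clock: 8.15
tool_pos: [0.4965, 0.0342, 0.1358]
tool_rot: [-179.9, -0.0, -15.7]
contact_force: [2.8, 6.8, -2.4]
width: 0.0007
clock: 8.55
tool_pos: [0.4924, 0.0236, 0.1358]
tool_rot: [-179.8, -0.1, -11.7]
contact_force: [2.7, 7.2, -1.9]
width: 0.0005
clock: 8.95
tool_pos: [0.4888, 0.0121, 0.1358]
tool_rot: [-179.8, -0.1, -7.7]
contact_force: [1.7, 6.3, -1.5]
width: 0.0001
clock: 9.35
tool_pos: [0.486, 0.0001, 0.1358]
tool_rot: [-179.8, -0.0, -3.6]
contact_force: [0.7, 7.1, -1.2]
width: 0.0003
```

```bash
python3 -m inch '[{"translation":[-0.0005,-0.003,0],"rotation":[0,0,1],"grip":1},{"translation":[-0.0005,-0.003,0],"rotation":[0,0,1],"grip":1},{"translation":[-0.0004,-0.003,0],"rotation":[0,0,1],"grip":1},{"translation":[-0.0003,-0.003,0],"rotation":[0,0,1],"grip":1}]'
python3 -m inch '[{"translation":[-0.0003,-0.003,0],"rotation":[0,0,1],"grip":1},{"translation":[-0.0002,-0.003,0],"rotation":[0,0,1],"grip":1},{"translation":[-0.0002,-0.003,0],"rotation":[0,0,1],"grip":1},{"translation":[-0.0001,-0.003,0],"rotation":[0,0,1],"grip":1}]'
python3 -m inch '[{"translation":[0,-0.003,0],"rotation":[0,0,1],"grip":1},{"translation":[0,-0.003,0],"rotation":[0,0,1],"grip":1},{"translation":[0,-0.003,0],"rotation":[0,0,1],"grip":1}]'
python3 - <<'E'
from h import *
import pickle
L=[]
for n,(x0,y0,x1,y1) in (('scene',(230,225,300,285)),('wrist',(380,120,640,400)),('top',(310,160,370,220))):
    c=read_camera(n);pickle.dump(c,open(n+'4.pkl','wb'))
    if n=='wrist': print(c['xyz'])
    i=c['img'][y0:y1,x0:x1]; L.append(cv2.resize(i,(i.shape[1]*400//i.shape[0] if n=='scene' else i.shape[1]*310//i.shape[0],400 if n=='scene' else 310),interpolation=cv2.INTER_CUBIC)); print(n,L[-1].shape)
c=pickle.load(open('scene4.pkl','rb'));print(blobs(c['img'][225:285,230:300],(18,100,90),(34,255,255),3))
L=L[:2];H=max(a.shape[0] for a in L)
cv2.imwrite('pics/s4.png',np.hstack([np.pad(a,((0,H-a.shape[0]),(0,0),(0,0))) for a in L])[:,:,::-1])
E
```

```text
clock: 9.75
tool_pos: [0.484, -0.0119, 0.1358]
tool_rot: [-179.9, -0.0, 0.4]
contact_force: [0.7, 8.0, 0.9]
width: 0.0006
clock: 10.15
tool_pos: [0.4829, -0.0239, 0.1357]
tool_rot: [-179.9, -0.0, 4.4]
contact_force: [-1.0, 7.4, 2.5]
width: 0.0001
clock: 10.45
tool_pos: [0.4826, -0.033, 0.1357]
tool_rot: [-179.9, 0.0, 7.3]
contact_force: [-0.9, 6.6, 2.2]
width: 0.0001
scene (400, 466, 3)
[0.47207948 0.0493452  0.28217466]
wrist (310, 287, 3)
top (310, 310, 3)
[([33.0, 34.8], [19, 28, 29, 13, 86])]
```

View pics/s4.png

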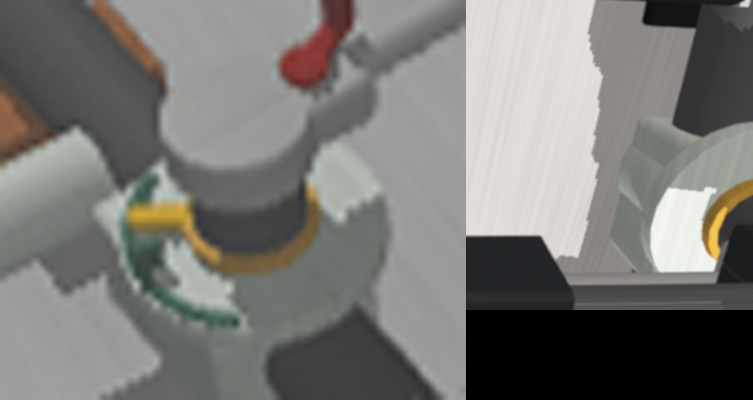

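The scene view shows the lug's middle at px (252.3,257.3) and the tab at about (252,264), with a clear gap between them.

```bash
python3 - <<'E'
from h import *
import pickle
s=pickle.load(open('scene4.pkl','rb'));h=np.array([.6564,-.034])
for nm,u,z in (('lug tip',(249.8,257),.112),('lugmid',(252.4,257.3),.112),('tab',(252.2,264.3),.115),('tab lo',(252.2,264.3),.111)):
    p=onz(s,u,z)[:2]-h;print(nm,p,np.hypot(*p),np.degrees(np.arctan2(p[1],p[0])))
E
```

```text
lug tip [ 0.03696932 -0.02430292] 0.04424208789581139 -33.320144532939345
lugmid [ 0.03212805 -0.02003334] 0.03786220395775043 -31.94547231888889
tab [0.0429477  0.00173468] 0.042982720645998534 2.3129534405665977
tab lo [ 0.04193361 -0.00150169] 0.041960490686372184 -2.050953347040337
```

```bash
cat > gate.py <<'E'
import sys,numpy as np
from station import arm
f=arm.observe()['contact_force'][:2]; n=np.hypot(*f); print('F',n.round(2)); sys.exit(int(n>float(sys.argv[1])))
E
python3 -m inch '[{"translation":[0,-0.003,0],"rotation":[0,0,1],"grip":1},{"translation":[0.0001,-0.003,0],"rotation":[0,0,1],"grip":1}]' && python3 gate.py 9.5 &&
python3 -m inch '[{"translation":[0.0001,-0.003,0],"rotation":[0,0,1],"grip":1},{"translation":[0.0002,-0.003,0],"rotation":[0,0,1],"grip":1}]' && python3 gate.py 9.5 &&
python3 -m inch '[{"translation":[0.0003,-0.003,0],"rotation":[0,0,1],"grip":1},{"translation":[0.0003,-0.003,0],"rotation":[0,0,1],"grip":1}]' && python3 gate.py 9.5 &&
python3 -m inch '[{"translation":[0.0003,-0.003,0],"rotation":[0,0,1],"grip":1},{"translation":[0.0004,-0.003,0],"rotation":[0,0,1],"grip":1}]' && python3 gate.py 9.5 &&
python3 -m inch '[{"translation":[0.0005,-0.003,0],"rotation":[0,0,1],"grip":1},{"translation":[0.0005,-0.003,0],"rotation":[0,0,1],"grip":1}]' && python3 gate.py 9.5 &&
python3 -m inch '[{"translation":[0.0006,-0.003,0],"rotation":[0,0,1],"grip":1},{"translation":[0.0006,-0.003,0],"rotation":[0,0,1],"grip":1}]' && python3 gate.py 9.5
```

```text
clock: 10.8
tool_pos: [0.4827, -0.039, 0.1357]
tool_rot: [-179.9, 0.0, 9.3]
contact_force: [-1.5, 6.8, 2.7]
width: -0.0
F 6.94
clock: 11.0
tool_pos: [0.4829, -0.0451, 0.1356]
tool_rot: [-179.9, 0.0, 11.3]
contact_force: [-0.4, 5.5, 0.9]
width: 0.0003
F 5.47
clock: 11.2
tool_pos: [0.4834, -0.0512, 0.1356]
tool_rot: [-179.9, 0.0, 13.3]
contact_force: [-1.1, 7.3, 2.1]
width: 0.0005
F 7.37
clock: 11.4
tool_pos: [0.4841, -0.0572, 0.1355]
tool_rot: [-179.9, 0.0, 15.3]
contact_force: [-1.2, 7.6, 2.3]
width: 0.0004
F 7.69
clock: 11.6
tool_pos: [0.485, -0.063, 0.1355]
tool_rot: [-179.9, 0.1, 17.3]
contact_force: [-1.8, 8.7, 2.1]
width: 0.0004
F 8.85
clock: 11.8
tool_pos: [0.4861, -0.0691, 0.1355]
tool_rot: [-179.9, 0.1, 19.3]
contact_force: [-1.9, 7.3, 2.9]
width: 0.0002
F 7.54
```

```bash

python3 -m inch '[{"translation":[0.0002,-0.0007,0],"rotation":[0,0,0.24],"grip":1},{"translation":[0.0002,-0.0007,0],"rotation":[0,0,0.24],"grip":1}]' >/dev/null && python3 gate.py 10.2 &&
python3 -m inch '[{"translation":[0.0002,-0.0007,0],"rotation":[0,0,0.24],"grip":1},{"translation":[0.0002,-0.0007,0],"rotation":[0,0,0.24],"grip":1}]' >/dev/null && python3 gate.py 10.2 &&
python3 -m inch '[{"translation":[0.0002,-0.0007,0],"rotation":[0,0,0.24],"grip":1},{"translation":[0.0002,-0.0007,0],"rotation":[0,0,0.24],"grip":1}]' >/dev/null && python3 gate.py 10.2 &&
python3 -m inch '[{"translation":[0.0002,-0.0007,0],"rotation":[0,0,0.24],"grip":1},{"translation":[0.0002,-0.0007,0],"rotation":[0,0,0.24],"grip":1}]' >/dev/null && python3 gate.py 10.2 &&
python3 -m inch '[{"translation":[0.0002,-0.0007,0],"rotation":[0,0,0.24],"grip":1},{"translation":[0.0002,-0.0007,0],"rotation":[0,0,0.24],"grip":1}]' >/dev/null && python3 gate.py 10.2 &&
python3 -m inch '[{"translation":[0.0002,-0.0007,0],"rotation":[0,0,0.24],"grip":1},{"translation":[0.0002,-0.0007,0],"rotation":[0,0,0.24],"grip":1}]' >/dev/null && python3 gate.py 10.2 &&
python3 -m inch '[{"translation":[0.0002,-0.0007,0],"rotation":[0,0,0.24],"grip":1},{"translation":[0.0002,-0.0007,0],"rotation":[0,0,0.24],"grip":1}]' >/dev/null && python3 gate.py 10.2 &&
python3 -m inch '[{"translation":[0.0002,-0.0007,0],"rotation":[0,0,0.24],"grip":1},{"translation":[0.0002,-0.0007,0],"rotation":[0,0,0.24],"grip":1}]' && python3 gate.py 10.2
```

```text
F 5.9
F 6.86
F 6.81
F 6.69
F 6.72
F 8.06
F 7.15
clock: 13.4
tool_pos: [0.4889, -0.0806, 0.1353]
tool_rot: [-179.9, 0.1, 23.1]
contact_force: [-2.0, 6.2, 2.5]
width: 0.0005
F 6.46
```

```bash

python3 -m inch '[{"translation":[0.0002,-0.0007,0],"rotation":[0,0,0.24],"grip":1},{"translation":[0.0002,-0.0007,0],"rotation":[0,0,0.24],"grip":1}]' >/dev/null && python3 gate.py 10.2 &&
python3 -m inch '[{"translation":[0.0002,-0.0007,0],"rotation":[0,0,0.24],"grip":1},{"translation":[0.0002,-0.0007,0],"rotation":[0,0,0.24],"grip":1}]' >/dev/null && python3 gate.py 10.2 &&
python3 -m inch '[{"translation":[0.0002,-0.0007,0],"rotation":[0,0,0.24],"grip":1},{"translation":[0.0002,-0.0007,0],"rotation":[0,0,0.24],"grip":1}]' >/dev/null && python3 gate.py 10.2 &&
python3 -m inch '[{"translation":[0.0002,-0.0007,0],"rotation":[0,0,0.24],"grip":1},{"translation":[0.0002,-0.0007,0],"rotation":[0,0,0.24],"grip":1}]' >/dev/null && python3 gate.py 10.2 &&
python3 -m inch '[{"translation":[0.0003,-0.0007,0],"rotation":[0,0,0.24],"grip":1},{"translation":[0.0003,-0.0007,0],"rotation":[0,0,0.24],"grip":1}]' >/dev/null && python3 gate.py 10.2 &&
python3 -m inch '[{"translation":[0.0003,-0.0007,0],"rotation":[0,0,0.24],"grip":1},{"translation":[0.0003,-0.0007,0],"rotation":[0,0,0.24],"grip":1}]' >/dev/null && python3 gate.py 10.2 &&
python3 -m inch '[{"translation":[0.0003,-0.0007,0],"rotation":[0,0,0.24],"grip":1},{"translation":[0.0003,-0.0007,0],"rotation":[0,0,0.24],"grip":1}]' >/dev/null && python3 gate.py 10.2 &&
python3 -m inch '[{"translation":[0.0003,-0.0007,0],"rotation":[0,0,0.24],"grip":1},{"translation":[0.0003,-0.0007,0],"rotation":[0,0,0.24],"grip":1}]' >/dev/null && python3 gate.py 10.2
python3 -c "
from station import arm
o=arm.observe();print(o['clock'],o['tool_pos'],o['tool_rot'],o['contact_force'])"
```

```text
F 6.59
F 6.92
F 7.13
F 7.11
F 5.93
F 6.51
F 6.94
F 6.35
15.0 [ 0.49248769 -0.09196907  0.13535049] [-1.79843152e+02  1.48759455e-01  2.69539844e+01] [-3.74506043  5.1258257   4.11207267]
```

```bash

python3 -m inch '[{"translation":[0.0003,-0.0006,0],"rotation":[0,0,0.24],"grip":1},{"translation":[0.0003,-0.0007,0],"rotation":[0,0,0.24],"grip":1}]' >/dev/null && python3 gate.py 10.2 &&
python3 -m inch '[{"translation":[0.0003,-0.0006,0],"rotation":[0,0,0.24],"grip":1},{"translation":[0.0003,-0.0007,0],"rotation":[0,0,0.24],"grip":1}]' >/dev/null && python3 gate.py 10.2 &&
python3 -m inch '[{"translation":[0.0003,-0.0006,0],"rotation":[0,0,0.24],"grip":1},{"translation":[0.0003,-0.0007,0],"rotation":[0,0,0.24],"grip":1}]' >/dev/null && python3 gate.py 10.2 &&
python3 -m inch '[{"translation":[0.0003,-0.0006,0],"rotation":[0,0,0.24],"grip":1},{"translation":[0.0003,-0.0007,0],"rotation":[0,0,0.24],"grip":1}]' >/dev/null && python3 gate.py 10.2 &&
python3 -m inch '[{"translation":[0.0003,-0.0006,0],"rotation":[0,0,0.24],"grip":1},{"translation":[0.0003,-0.0007,0],"rotation":[0,0,0.24],"grip":1}]' >/dev/null && python3 gate.py 10.2 &&
python3 -m inch '[{"translation":[0.0003,-0.0006,0],"rotation":[0,0,0.24],"grip":1},{"translation":[0.0003,-0.0007,0],"rotation":[0,0,0.24],"grip":1}]' >/dev/null && python3 gate.py 10.2 &&
python3 -m inch '[{"translation":[0.0003,-0.0006,0],"rotation":[0,0,0.24],"grip":1},{"translation":[0.0003,-0.0007,0],"rotation":[0,0,0.24],"grip":1}]' >/dev/null && python3 gate.py 10.2 &&
python3 -m inch '[{"translation":[0.0003,-0.0006,0],"rotation":[0,0,0.24],"grip":1},{"translation":[0.0003,-0.0007,0],"rotation":[0,0,0.24],"grip":1}]' >/dev/null && python3 gate.py 10.2
python3 -c "
from station import arm
o=arm.observe();print(o['clock'],o['tool_pos'],o['tool_rot'],o['contact_force'])"
```

```text
F 9.3
F 10.55
15.4 [ 0.49309075 -0.0937719   0.1352877 ] [-179.76558275    0.18943919   27.93817546] [-6.27924689  8.47868451  6.79664667]
```

```bash

python3 -m inch '[{"translation":[0.0002,-0.0004,0],"rotation":[0,0,0.15],"grip":1},{"translation":[0,0,0],"rotation":[0,0,0],"grip":1}]' && python3 gate.py 12.5 && python3 -m inch '[{"translation":[0.0002,-0.0004,0],"rotation":[0,0,0.15],"grip":1},{"translation":[0,0,0],"rotation":[0,0,0],"grip":1}]' && python3 gate.py 12.5
```

```text
clock: 15.6
tool_pos: [0.4931, -0.094, 0.1353]
tool_rot: [-179.7, 0.2, 28.1]
contact_force: [-6.0, 7.7, 6.8]
width: 0.0008
F 9.8
clock: 15.8
tool_pos: [0.4932, -0.0942, 0.1353]
tool_rot: [-179.7, 0.2, 28.2]
contact_force: [-6.5, 8.7, 6.8]
width: 0.0004
F 10.86
```

```bash

python3 -m inch '[{"translation":[0.0003,-0.0006,0],"rotation":[0,0,0.2],"grip":1},{"translation":[0,0,0],"rotation":[0,0,0],"grip":1}]' && python3 gate.py 12.5 && python3 -m inch '[{"translation":[0.0003,-0.0006,0],"rotation":[0,0,0.2],"grip":1},{"translation":[0,0,0],"rotation":[0,0,0],"grip":1}]' && python3 gate.py 12.5
```

```text
clock: 16.0
tool_pos: [0.4933, -0.0945, 0.1352]
tool_rot: [-179.7, 0.2, 28.5]
contact_force: [-8.1, 9.3, 8.4]
width: 0.0004
F 12.34
clock: 16.2
tool_pos: [0.4934, -0.0948, 0.1352]
tool_rot: [-179.7, 0.2, 28.7]
contact_force: [-8.3, 9.5, 8.4]
width: 0.0001
F 12.61
```

```bash

python3 -m inch '[{"translation":[0.0003,-0.0006,0],"rotation":[0,0,0],"grip":1},{"translation":[0,0,0],"rotation":[0,0,0],"grip":1},{"translation":[0,0,0],"rotation":[0,0,0],"grip":1}]' && python3 gate.py 13.2 && python3 -m inch '[{"translation":[0.0002,-0.0004,0],"rotation":[0,0,0],"grip":1},{"translation":[0,0,0],"rotation":[0,0,0],"grip":1}]' && python3 gate.py 12.5
```

```text
clock: 16.5
tool_pos: [0.4935, -0.095, 0.1352]
tool_rot: [-179.6, 0.2, 28.7]
contact_force: [-9.6, 11.1, 9.7]
width: 0.0006
F 14.64
```

Tangential force is 14.3 N. Back off gently, withdraw, then look.

```bash

python3 -m inch '[{"translation":[-0.0005,0.0009,0],"rotation":[0,0,0],"grip":1},{"translation":[-0.0005,0.0009,0],"rotation":[0,0,0],"grip":1},{"translation":[-0.001,0.002,0],"rotation":[0,0,0],"grip":1},{"translation":[-0.002,0.004,0],"rotation":[0,0,0],"grip":1},{"translation":[-0.005,0.01,0],"rotation":[0,0,0],"grip":1},{"translation":[-0.01,0.02,0],"rotation":[0,0,0],"grip":1},{"translation":[-0.01,0.02,0],"rotation":[0,0,0],"grip":1},{"translation":[-0.01,0.02,0.01],"rotation":[0,0,0],"grip":1},{"translation":[0,0.01,0.03],"rotation":[0,0,0],"grip":1},{"translation":[0,0.01,0.03],"rotation":[0,0,0],"grip":1},{"translation":[0,0,0],"rotation":[0,0,0],"grip":1},{"translation":[0,0,0],"rotation":[0,0,0],"grip":1}]'
python3 - <<'E'
from h import *
t=read_camera('top')['img'][160:280,290:410];s=read_camera('scene')['img'][220:290,225:305]
cv2.imwrite('pics/end.png',np.hstack([cv2.resize(t,(396,396),interpolation=cv2.INTER_CUBIC),cv2.resize(s,(400,396),interpolation=cv2.INTER_CUBIC)])[:,:,::-1])
print(arm.observe()['contact_force'])
E
```

```text
clock: 17.7
tool_pos: [0.4578, -0.0009, 0.2059]
tool_rot: [179.9, -0.0, 28.5]
contact_force: [-0.3, -0.4, -0.6]
width: 0.0005
[-0.58440316 -1.05243391 -0.38428386]
```

View pics/end.png

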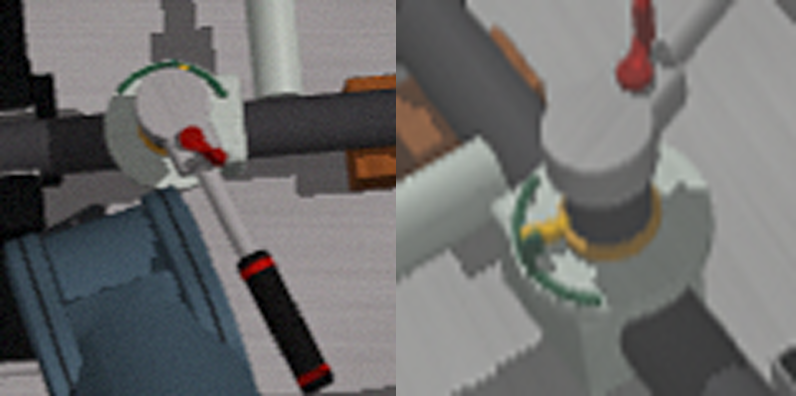

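The final view shows the lug (scene crop ~(545,232)) against the green tab (~(540,243)). The lever leans to the loosening side, with the paddle at (218,155) and the pivot at (190,138). The tool is clear.

```bash
python3 -c "
from station import arm
arm.close_job()"
```

```text
the job is handed in; nothing more can be done
```

The lever is flipped to loosening, the plug is turned onto the green stop tab, and the job is handed in at about 18 s of the 67 s allowed.

- **Lever:** I pushed the paddle over with the shut fingers. The force readings stayed around 2 N, and the top view afterwards put the lever at about 0.74 rad.
- **Swing:** the handle ran free for about 10°, then turned the plug against 6–9 N. The force began to rise at about 55° of handle swing, which is roughly 0.78 rad of plug turn.
- **Stop:** I advanced in sub-millimetre steps to 14.3 N tangential at the grip. The fingers also felt about 9.7 N upwards, so the total was about 17.5 N, still under 25 N. I then backed off slowly.
- **Last checks:** the pictures show the lug against the tab and the lever on the loosening side. The robot was clear, with the force reading near zero. I moved nothing near the bystanders, but I did not measure them again.
- **Not measured:** the force between lug and tab after release cannot be read directly. I inferred it from the 14 N push and the plug's friction.
- **Disagreement:** camera estimates of the tab's angle spread over about 10°, and the two views missed each other by 4.6 mm, so I found the stop by feel.

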